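# Pump up the vacuum clamp under a cabinet panel

## Task

Draw down the vacuum clamp that holds the white panel: with your fingertips, press the orange knob of the hand pump all the way down and let it spring all the way back up, again and again, until the red indicator pin has popped fully out and the green band under it shows. Only press the knob, never pull it up; do not touch the pin or press the small red vent button, and leave the panel, glue bottle, tub and screwdriver where they are. Finish with your hand clear, the knob back up and the pin still fully out.

Things in the scene. Friction and masses are not known exactly. Their poses are not given: they have to be found in the camera images.
- pump: Fixed vacuum clamp. Origin on the bench under the plunger axis. Blue base plate 130 x 400 x 16 mm, y from -110 to +290 mm. At x = y = 0 a pump barrel 56 mm across, top at z = 116 mm, orange knob above it. At x = 35, y = -70 mm a black indicator tower 48 mm square, top at z = 80 mm. At x = -35, y = -75 mm the red vent button, 20 mm across, below z = 60 mm. At y = +190 mm the suction pad, top at z = 40 mm.
- knob_top (a point): Centre of the flat top of the orange mushroom knob on the pump plunger (knob 52 mm across, 20 mm tall, flat top 44 mm across, domed edge). At rest 165 mm above the bench; it moves straight down with the plunger.
- plunger (a joint): Plunger stroke in m, 0 = up (rest), 0.020 = fully down. A spring pushes it up: about 4 N to start, about 9 N just before the bottom, and damping adds about 5 N at 0.1 m/s; then a hard stop. It springs back up by itself within 0.8 s when released. A stroke shorter than about 17 mm may do nothing.
- pin (a joint): How far the indicator pin is out, in m. It starts at about 0 or 0.008 to 0.012 and steps out by about 0.012 on each full stroke, as the plunger springs back up; it sinks up to 5 mm while the plunger is held down. About 0.048 with the plunger up = fully out, after three or four full strokes; more strokes then change nothing.
- pin_tip (a point): Centre of the top of the indicator pin, a red rod 14 mm thick with a green lower part. 4 mm above its tower (84 mm above the bench) when joint pin is 0, 52 mm above the tower when fully out; the green part is hidden in the tower until the last stroke, after which about 10 mm of it shows.
- knob (a joint): How far the orange knob has been pulled up off its plunger, in m: 0 = seated, as it must stay. It is held down by a spring of about 5 N.
- vent (a joint): Vent button travel in m, 0 = up, 0.006 = pressed. Not to be pressed.
- panel: Loose white cabinet panel, 260 x 200 x 18 mm, lying on the suction pad. Origin at the centre of its underside, 40 mm above the bench.
- glue: Yellow glue bottle with orange cap, 56 mm across, 150 mm tall, standing loose on the bench. Origin at the centre of its base.
- tub: Open grey round tub, 70 mm across, 60 mm tall, loose on the bench. Origin at the centre of its base.
- driver: Screwdriver lying loose on the bench, about 200 mm long along its x. Origin near its middle, at bench height.

How it is judged:
By the outcome, as a careful person would: the job done as asked, in the order asked, and still so for the second after the job is handed in, with the robot touching nothing.
It also fails if it takes over 40 s, if anything falls off the work surface, if the arm or the gripper's body presses on something with over 40 N, if the wrist force passes 120 N, or if a joint passes its speed limit or range.

## Robot

A 6-joint arm with a two-finger parallel gripper is mounted at the origin on the work surface. World frame = base frame: x ahead of the robot, y to its left, z up, the work surface at z = 0. Lengths are in m, angles in rad, forces in N, time in s.
With the tool pointing down it reaches from about 0.375 to 0.9 m from the base axis. Payload 3.1 kg.
Tool frame: the origin (TCP) lies on the centre line of the jaws, within the pads' length; the fingertips stand 11 mm ahead of it and the grasp point (between the pads) lies 8 mm behind it; x points along the fingers, y is the direction in which the jaws open and shut, and the axes are right-handed (so a half turn about x gives the same grasp; the last joint's range is limited). The gripper opens to 87 mm and grips with 3 to 60 N. Pads are 19 mm wide; open, the fingers measure 117 mm over their backs; the gripper's body (75 mm by 190 mm) begins 51 mm behind the grasp point.
Start: joints at [1.06, 0.527, 1.433, -0, 1.181, -0.178], TCP at [0.204, 0.591, 0.234] pointing down, gripper open.
Joint ranges: [-3.08, 3.08], [-0.75, 2.2], [0.22, 2.44], [-1.43, 4.57], [0, 2.65], [-2.85, 2.85]. Speed limits (rad/s): [2.79, 2.79, 3.14, 3.14, 3.14, 3.14].

## Interface

Orientations are given as a unit quaternion [x, y, z, w].
In Python, from rig import robot, camera, camera_info gives the robot as it stands.
- The arm moves only by the shell command python3 -m inch 'ROWS' [FORCE]. ROWS is JSON, a list that holds one entry, the list of rows, each a list of 5 numbers: the shift along the tool's x, y, z in cm, then the turn about the tool's x in rad, then the opening, from 0 (shut) to 1 (fully open). A call has 1 to 8 rows; each row shifts and turns the pose as measured when the row begins, along the tool's axes as they then stand; what a row does not reach is not made up. A row lasts 1/12 s, in which the tool goes at most 41.7 mm and 7.16 degrees, less where a joint would pass 70% of its speed; a pose out of reach is approached as far as the arm can. A call with a gripper value outside its range is refused whole. The fingers move at their own pace and stop on an object; FORCE is the grip in N (left out, the last holds). Time passes only in rows, so rows that do not move let the fingers close. It gives the time, the measured TCP pose, the force and the opening at its end, in the units of the state.
- robot.get_obs(): the state, without advancing time (a new reading comes with each control period).
- camera(name): name is "scene" or "top"; returns the picture (400x640x3 uint8, red, green, blue); there is no depth.
- camera_info(name): a dict with "camera_matrix" (3x3 intrinsics, pixels), "dist" ([k1, k2, p1, p2, k3] as OpenCV has them; the pictures are not rectified), "rvec" (rotation vector, rad) and "tvec" (3), from world to camera coordinates, as OpenCV has them. Camera axes: x right, y down, z forward; pixel columns grow to the right and rows downward; lengths in m; the calibration is good to about 2 mm. A picture is of the moment at which its call begins. camera_info takes no time and is no camera call.
- robot.hand_in(): hands the job in, once; it reports no verdict.
The state is a dict: "time": time; "q": joint angles; "joint_velocities": joint speeds; "joint_torque": joint torques, N m; "position": TCP position; "tool_rot": TCP orientation; "ft_force": force on the tool from outside, world axes, zero at the start; "moment": the same for the moment, N m; "grip_width": finger opening in m.
Only numpy, scipy, OpenCV 4.12 (cv2) and the standard library are available. Lean on these libraries where they do the work, as an engineer would, in place of code of your own. Each camera call takes 0.05 s, during which the arm holds its last target. There are 200 camera calls.

## Working session

There is one attempt and no reset: what is moved stays moved. The work goes in short steps, Python scripts to look and compute and a shell command to move; the robot and the scene stay as the last step left them, time stands still between calls to the robot, and variables do not carry over. Pictures are saved under pics/ and viewed, about 8 in all and at most 12, crops included, and the job is handed in when it is done.

```bash
mkdir -p pics
cat > h.py <<'E'
import numpy as np, cv2
from rig import robot, camera, camera_info
from scipy.spatial.transform import Rotation as R
def ray(name,uv):
    i=camera_info(name);K=np.array(i["camera_matrix"]);d=np.array(i["dist"])
    p=cv2.undistortPoints(np.array([[uv]],float),K,d)[0,0]
    M=cv2.Rodrigues(np.array(i["rvec"],float))[0];t=np.array(i["tvec"],float).ravel()
    return -M.T@t, M.T@np.array([p[0],p[1],1])
def onz(name,uv,z):
    o,d=ray(name,uv);return o+d*(z-o[2])/d[2]
def proj(name,P):
    i=camera_info(name)
    return cv2.projectPoints(np.array([P],float),np.array(i["rvec"],float),np.array(i["tvec"],float),np.array(i["camera_matrix"]),np.array(i["dist"]))[0].reshape(-1,2)
def grab(n,f):
    im=camera(n);cv2.imwrite(f"pics/{f}.png",im[:,:,::-1]);return im
def orange(im):
    h=cv2.cvtColor(im,cv2.COLOR_RGB2HSV)
    m=cv2.inRange(h,(5,150,120),(20,255,255))
    n,l,s,c=cv2.connectedComponentsWithStats(m)
    return [(s[k].tolist(),c[k].round(1).tolist()) for k in range(1,n) if s[k][4]>30]
E
python3 - <<'E'
from h import *
for n in("scene","top"):
    im=grab(n,n+"0");print(n,orange(im)); print(ray(n,(320,200)))
o=robot.get_obs();print(o["time"],o["position"],R.from_quat(o["tool_rot"]).as_matrix().round(3),o["grip_width"])
E
```

```text
scene [([308, 142, 11, 11, 94], [313.4, 146.5]), ([378, 164, 22, 17, 305], [388.7, 171.9])]
(array([1.10132706, 0.45126176, 0.71567518]), array([-0.5428443 , -0.4615065 , -0.70191424]))
top [([7, 159, 30, 38, 583], [21.6, 177.4]), ([248, 222, 40, 21, 378], [275.0, 231.3]), ([361, 222, 12, 11, 101], [366.3, 227.3])]
(array([0.39330306, 0.0707329 , 1.32431078]), array([ 0.16231328, -0.01706865, -0.98672841]))
0.1 [0.20321643 0.59036269 0.23264802] [[-0.001  0.326  0.945]
 [-0.002  0.945 -0.326]
 [-1.    -0.002 -0.   ]] 0.08668093342329788
```

View pics/scene0.png

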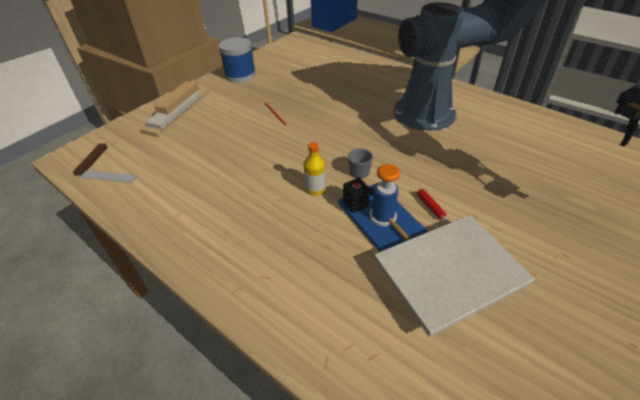

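View pics/top0.png

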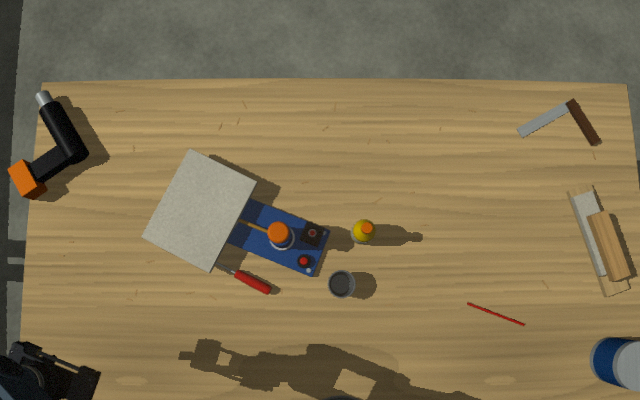

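The scene view shows the knob at (388,172), the glue at (313,165) and the tower at (355,195). In the top view the knob is at about (278,233), the tower and pin at (312,233), and the vent at (304,262).

```bash
cat > m.py <<'E'
from h import *
im=cv2.imread("pics/top0.png")[:,:,::-1]
h=cv2.cvtColor(np.ascontiguousarray(im),cv2.COLOR_RGB2HSV);m=cv2.inRange(h,(5,150,120),(20,255,255))
m=cv2.morphologyEx(m,cv2.MORPH_OPEN,cv2.getStructuringElement(2,(11,11)));m[:,:240]=0;m[:,310:]=0
(ct,rt)=cv2.minEnclosingCircle(max(cv2.findContours(m,0,1)[0],key=cv2.contourArea));print(ct,rt)
A=onz("top",ct,.155);B=onz("scene",(388.7,171.9),.155);print("top",A,"scene",B)
for s in((312.5,233),):print("pin",onz("top",s,.09))
print("vent",onz("top",(304,262),.058))
o=robot.get_obs();M=R.from_quat(o["tool_rot"]).as_matrix()
print("tool shift cm",100*M.T@(np.r_[A[:2],.176+.03]-o["position"]))
c=lambda f,x0,x1,y0,y1:cv2.resize(cv2.imread(f)[y0:y1,x0:x1],(400,400),interpolation=2)
cv2.imwrite("pics/c0.png",np.hstack([c("pics/scene0.png",340,420,155,235),c("pics/top0.png",250,330,200,280)]))
E
python3 m.py
```

```text
(277.1666564941406, 231.8333282470703) 10.233495712280273
top [0.5110692  0.14984309 0.155     ] scene [0.50659283 0.14901297 0.155     ]
pin [0.51474307 0.06795415 0.09      ]
vent [0.4456128  0.08905595 0.058     ]
tool shift cm [  2.71059867 -31.61847437  43.45496945]
```

View pics/c0.png

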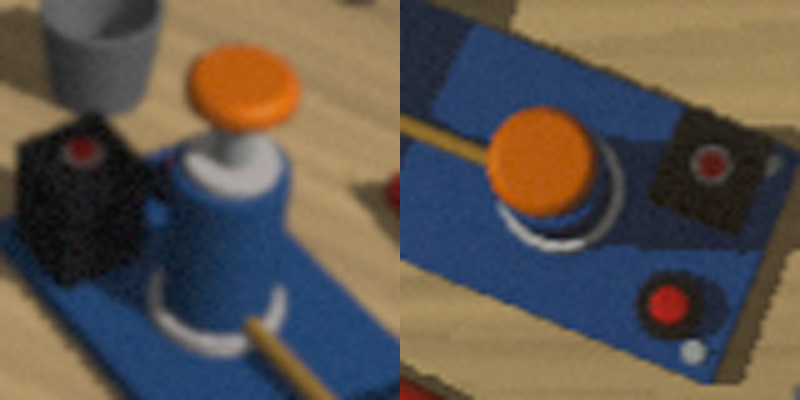

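The zoomed crop shows the knob centred at about (278,232) in the top view and the pin nearly flush with the tower, so I expect four strokes. I'll close the fingers and move over the knob.

```bash
python3 -m inch '[[[0,-2.4,3.3,0,0],[0,-2.4,3.3,0,0],[0,-2.4,3.3,0,0],[0,-2.4,3.3,0,0],[0,-2.4,3.3,0,0],[0,-2.4,3.3,0,0],[0,-2.4,3.3,0,0],[0,-2.4,3.3,0,0]]]' 20
cat > d.py <<'E'
from h import *
o=robot.get_obs();M=R.from_quat(o["tool_rot"]).as_matrix()
print(o["time"],o["position"].round(4) if hasattr(o["position"],"round") else o["position"],"shift",(100*M.T@(np.r_[.5098,.149,.185]-o["position"])).round(2),"F",np.round(o["ft_force"],1),"w",o["grip_width"],"down",M[:,0].round(3))
E
python3 d.py
```

```text
time: 0.77
position: [0.3899, 0.322, 0.2285]
tool_rot: [0.111, 0.7, -0.111, 0.697]
ft_force: [1.7, 0.6, 0.4]
grip_width: 0.0419
0.7667 [0.3899 0.322  0.2285] shift [  4.28 -12.73  16.78] F [1.7 0.6 0.4] w 0.04185109827600703 down [-0.005  0.    -1.   ]
```

```bash
python3 -m inch '[[[0,-2.4,3.2,0,0],[0,-2.4,3.2,0,0],[0,-2.4,3.2,0,0],[0,-2.4,3.2,0,0],[0.4,-1.8,2.3,0,0],[0.6,-0.5,0.6,0,0],[0.6,0,0,0,0],[0,0,0,0,0]]]'; python3 d.py
python3 - <<'E'
from h import *
grab("scene","s1")
E
python3 - <<'E'
from h import *
a=cv2.imread("pics/s1.png")[130:230,330:450];cv2.imwrite("pics/c1.png",cv2.resize(a,(600,500),interpolation=2))
E
```

```text
time: 1.43
position: [0.5096, 0.1445, 0.2093]
tool_rot: [0.114, 0.699, -0.116, 0.696]
ft_force: [-0.5, 0.2, -0.2]
grip_width: 0.0007
1.4333 [0.5096 0.1445 0.2093] shift [ 2.43  0.44 -0.11] F [-0.5  0.2 -0.2] w 0.0006596585295559364 down [-0.005 -0.001 -1.   ]
```

View pics/c1.png

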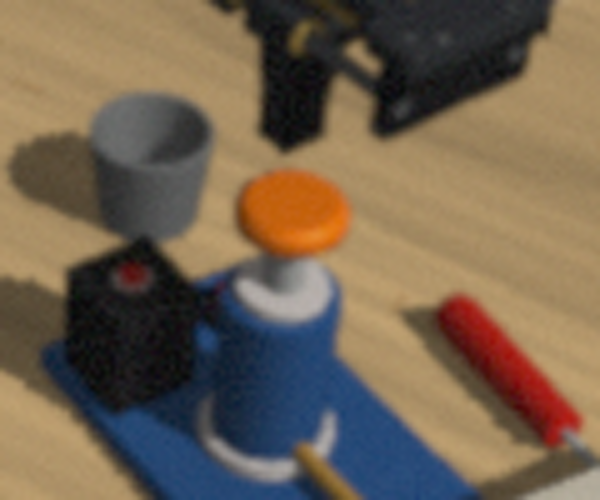

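The view shows the closed fingers above the knob at (293,200) in the crop, clear of the other parts. I'll do a correction, then press.

```bash
python3 -m inch '[[[0,0.45,-0.1,0,0],[1,0,0,0,0],[1,0,0,0,0],[1,0,0,0,0],[0.6,0,0,0,0],[0.6,0,0,0,0]]]'; python3 d.py
```

```text
time: 1.98
position: [0.5069, 0.1562, 0.1669]
tool_rot: [0.109, 0.699, -0.111, 0.698]
ft_force: [-0.6, -4.0, 9.7]
grip_width: 0.0003
1.9833 [0.5069 0.1562 0.1669] shift [-1.81 -0.6   0.5 ] F [-0.6 -4.   9.7] w 0.00030284549835079395 down [-0.001 -0.003 -1.   ]
```

Sideways drift of about 8 mm, so I'll lift and recentre.

```bash
python3 -m inch '[[[-1.2,0,0,0,0],[-1.2,0,0,0,0],[-0.5,-0.3,0.2,0,0],[0,-0.2,0.2,0,0],[0,0,0,0,0],[0,0,0,0,0]]]'; python3 d.py
```

```text
time: 2.48
position: [0.5053, 0.1529, 0.1923]
tool_rot: [0.106, 0.702, -0.11, 0.696]
ft_force: [0.1, -0.7, -0.7]
grip_width: 0.0004
2.4833 [0.5053 0.1529 0.1923] shift [ 0.72 -0.23  0.55] F [ 0.1 -0.7 -0.7] w 0.0003633492036498199 down [-0.009 -0.004 -1.   ]
```

```bash
python3 -m inch '[[[0,-0.2,0.5,0,0],[0,-0.1,0.2,0,0],[0,0,0,0,0],[0,0,0,0,0]]]'; python3 d.py
```

```text
time: 2.82
position: [0.5107, 0.1473, 0.1904]
tool_rot: [0.105, 0.703, -0.11, 0.695]
ft_force: [-0.3, 0.4, 0.2]
grip_width: 0.0006
2.8167 [0.5107 0.1473 0.1904] shift [ 0.54  0.14 -0.14] F [-0.3  0.4  0.2] w 0.000567877579170705 down [-0.012 -0.004 -1.   ]
```

```bash
python3 -m inch '[[[0.8,0,0,0,0],[0.8,0,0,0,0],[0.8,0,0,0,0],[0.8,0,0,0,0],[0.8,0,0,0,0],[0.8,0,0,0,0],[0.5,0,0,0,0]]]'; python3 d.py
```

```text
time: 3.4
position: [0.5119, 0.1472, 0.1561]
tool_rot: [0.105, 0.7, -0.109, 0.698]
ft_force: [-8.0, -1.0, 24.2]
grip_width: 0.0007
3.4 [0.5119 0.1472 0.1561] shift [-2.89  0.09 -0.26] F [-8.  -1.  24.2] w 0.0007479245559705921 down [-0.004 -0.006 -1.   ]
```

At the bottom stop (z 0.156, 24 N). Now release it and wait for the spring-back.

```bash
python3 -m inch '[[[-1,0,0,0,0],[-1,0,0,0,0],[-1,0,0,0,0],[0,0,0,0,0],[0,0,0,0,0],[0,0,0,0,0],[0,0,0,0,0],[0,0,0,0,0]]]'; python3 d.py;  python3 - <<'E'
from h import *
a=grab("scene","s2")[130:230,330:450];cv2.imwrite("pics/c2.png",cv2.resize(a[:,:,::-1],(600,500),interpolation=2))
E
```

```text
time: 4.07
position: [0.5102, 0.1475, 0.1869]
tool_rot: [0.105, 0.7, -0.109, 0.698]
ft_force: [0.0, -0.3, 0.2]
grip_width: 0.0005
4.0667 [0.5102 0.1475 0.1869] shift [ 0.18  0.13 -0.08] F [ 0.  -0.3  0.2] w 0.0004980784389718422 down [-0.004 -0.006 -1.   ]
```

View pics/c2.png

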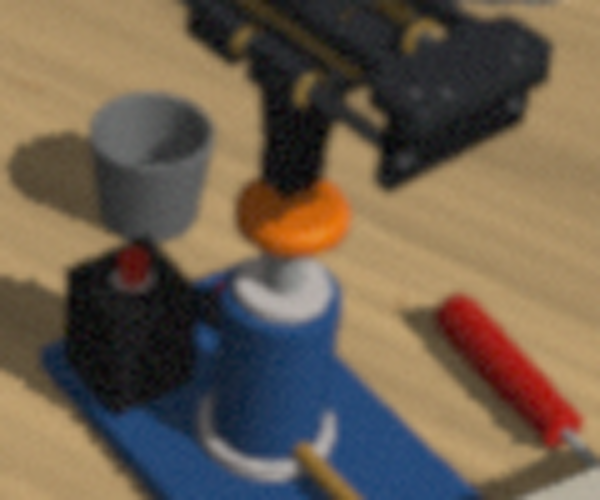

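The knob is back up, with the pin stepped out by one step (top at (133,250) in the crop, about 12 mm). Next stroke the same way; the TCP has 31 mm to go down.

```bash
python3 -m inch '[[[0.8,0,0,0,0],[0.8,0,0,0,0],[0.8,0,0,0,0],[0.8,0,0,0,0],[0.8,0,0,0,0],[0.6,0,0,0,0],[0.5,0,0,0,0]]]'; python3 d.py; python3 -m inch '[[[-1,0,0,0,0],[-1,0,0,0,0],[-1,0,0,0,0],[0,0,0,0,0],[0,0,0,0,0],[0,0,0,0,0],[0,0,0,0,0],[0,0,0,0,0]]]'; python3 d.py
```

```text
time: 4.7
position: [0.5109, 0.1475, 0.1561]
tool_rot: [0.104, 0.698, -0.108, 0.7]
ft_force: [-6.8, -1.4, 25.3]
grip_width: 0.0002
4.7 [0.5109 0.1475 0.1561] shift [-2.89  0.09 -0.14] F [-6.8 -1.4 25.3] w 0.00021632702422594326 down [ 0.001 -0.007 -1.   ]
time: 5.37
position: [0.5095, 0.1476, 0.1856]
tool_rot: [0.103, 0.699, -0.108, 0.699]
ft_force: [0.5, 0.3, -0.1]
grip_width: 0.0002
5.3667 [0.5095 0.1476 0.1856] shift [ 0.06  0.15 -0.01] F [ 0.5  0.3 -0.1] w 0.0002316235233701193 down [-0.001 -0.007 -1.   ]
```

```bash
python3 -m inch '[[[0,0,0,0,0],[0.8,0,0,0,0],[0.8,0,0,0,0],[0.8,0,0,0,0],[0.8,0,0,0,0],[0.8,0,0,0,0],[0.6,0,0,0,0],[0.5,0,0,0,0]]]'; python3 d.py; python3 -m inch '[[[-1,0,0,0,0],[-1,0,0,0,0],[-1,0,0,0,0],[0,0,0,0,0],[0,0,0,0,0],[0,0,0,0,0],[0,0,0,0,0],[0,0,0,0,0]]]'; python3 d.py
```

```text
time: 6.03
position: [0.51, 0.1476, 0.1561]
tool_rot: [0.102, 0.697, -0.108, 0.701]
ft_force: [-6.8, -2.6, 24.4]
grip_width: 0.0005
6.0333 [0.51   0.1476 0.1561] shift [-2.89  0.11 -0.05] F [-6.8 -2.6 24.4] w 0.0005067739426125445 down [ 0.004 -0.009 -1.   ]
time: 6.7
position: [0.5084, 0.1477, 0.1862]
tool_rot: [0.102, 0.698, -0.108, 0.701]
ft_force: [0.5, -1.2, 0.2]
grip_width: 0.0007
6.7 [0.5084 0.1477 0.1862] shift [0.12 0.17 0.1 ] F [ 0.5 -1.2  0.2] w 0.000653577121406269 down [ 0.003 -0.009 -1.   ]
```

```bash
python3 -m inch '[[[0,0,0,0,0],[0.8,0,0,0,0],[0.8,0,0,0,0],[0.8,0,0,0,0],[0.8,0,0,0,0],[0.8,0,0,0,0],[0.6,0,0,0,0],[0.5,0,0,0,0]]]'; python3 d.py; python3 -m inch '[[[-1,0,0,0,0],[-1,0,0,0,0],[-1,0,0,0,0],[0,0,0,0,0],[0,0,0,0,0],[0,0,0,0,0],[0,0,0,0,0],[0,0,0,0,0]]]'; python3 d.py
python3 - <<'E'
from h import *
a=grab("scene","s3")[130:230,330:450];cv2.imwrite("pics/c3.png",cv2.resize(a[:,:,::-1],(600,500),interpolation=2))
E
```

```text
time: 7.37
position: [0.5088, 0.1477, 0.1561]
tool_rot: [0.101, 0.696, -0.107, 0.703]
ft_force: [-8.1, -1.7, 25.5]
grip_width: 0.0002
7.3667 [0.5088 0.1477 0.1561] shift [-2.89  0.13  0.08] F [-8.1 -1.7 25.5] w 0.00017720936773124758 down [ 0.008 -0.01  -1.   ]
time: 8.03
position: [0.5071, 0.1478, 0.186]
tool_rot: [0.101, 0.696, -0.107, 0.702]
ft_force: [0.5, -0.7, -0.3]
grip_width: 0.0002
8.0333 [0.5071 0.1478 0.186 ] shift [0.11 0.19 0.22] F [ 0.5 -0.7 -0.3] w 0.00024064184787663535 down [ 0.007 -0.01  -1.   ]
```

View pics/c3.png

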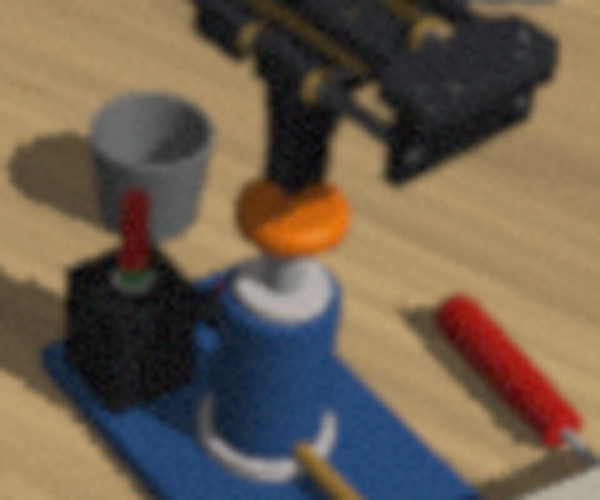

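The pin is well out with green at its base (133,275 in the crop), but the band looks thinner than 10 mm. I'll raise the hand, let it settle and measure the tip height.

```bash
python3 -m inch '[[[-1,0.1,0.1,0,0],[0,0,0,0,0],[0,0,0,0,0],[0,0,0,0,0]]]'; python3 d.py
python3 - <<'E'
from h import *
i=cv2.imread("pics/c0.png")
im=grab("scene","s4");t=grab("top","t4")
cv2.imwrite("pics/c4.png",np.hstack([cv2.resize(a[:,:,::-1],(400,400),interpolation=2) for a in (im[160:200,340:380],t[200:280,250:330])]))
P=onz("top",(312.2,232.6),.086)  # tip at start
for z in (.08,.084,.09,.12,.126,.132,.138): print(z,proj("scene",np.r_[P[:2],z]).round(1),proj("top",np.r_[P[:2],z]).round(1))
h=cv2.cvtColor(im,cv2.COLOR_RGB2HSV)[160:200,340:380]
r=cv2.inRange(h,(0,120,60),(6,255,255))|cv2.inRange(h,(170,120,60),(180,255,255));g=cv2.inRange(h,(40,50,30),(90,255,255))
for n,m in(("red",r),("green",g)):
    y,x=np.nonzero(m);print(n,[(int(k)+160,int((x[y==k]).min()+340),int(x[y==k].max()+340)) for k in np.unique(y)])
E
```

```text
time: 8.42
position: [0.507, 0.1483, 0.1934]
tool_rot: [0.101, 0.698, -0.108, 0.701]
ft_force: [0.7, 0.5, -0.1]
grip_width: 0.0003
8.4167 [0.507  0.1483 0.1934] shift [0.84 0.15 0.25] F [ 0.7  0.5 -0.1] w 0.00026817106393587774 down [ 0.002 -0.011 -1.   ]
0.08 [[355.4 184.5]] [[312.2 232.8]]
0.084 [[355.4 183.3]] [[312.2 232.7]]
0.09 [[355.5 181.5]] [[312.2 232.4]]
0.12 [[356. 172.]] [[312.2 231.2]]
0.126 [[356.1 170.1]] [[312.2 230.9]]
0.132 [[356.2 168.1]] [[312.2 230.7]]
0.138 [[356.2 166.1]] [[312.2 230.4]]
red [(168, 356, 357), (169, 355, 358), (170, 355, 359), (171, 354, 359), (172, 355, 358), (173, 354, 358), (174, 354, 358), (175, 354, 358), (176, 354, 358), (177, 355, 359), (178, 355, 359), (179, 355, 359), (180, 354, 359), (181, 354, 359), (182, 354, 358), (183, 355, 358)]
green [(185, 354, 358), (186, 354, 358), (191, 358, 372)]
```

View pics/c4.png

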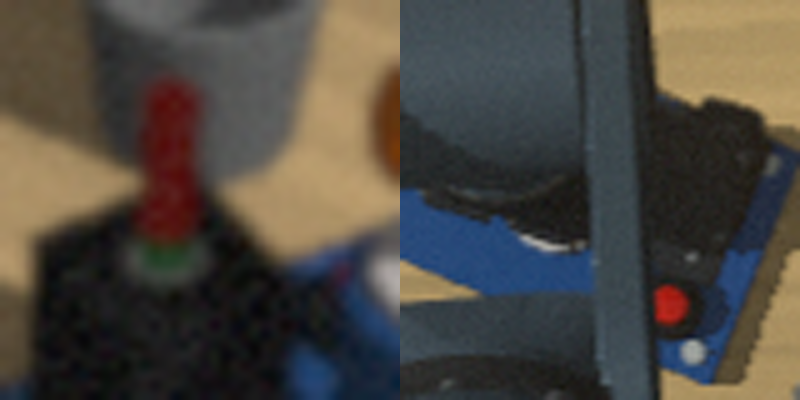

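The tip moved from about row 184.6 at the start to about 169.3. That is about 15 px, or 48 mm, and about 3 px (10 mm) of green shows, so the pin is fully out after four full strokes. Retreating upward.

```bash
python3 -m inch '[[[-2,0,0,0,0],[-2,0,0,0,0],[-2,0,0,0,0],[-2,0,0,0,0],[0,0,0,0,0],[0,0,0,0,0],[0,0,0,0,0]]]'; python3 d.py
python3 - <<'E'
from h import *
a=grab("scene","s5");cv2.imwrite("pics/c5.png",cv2.resize(a[110:310,290:540,::-1],(750,600),interpolation=2))
for n in("s1","s2","s4","s5"):
    h=cv2.cvtColor(cv2.imread(f"pics/{n}.png"),cv2.COLOR_BGR2HSV)[160:190,350:362]
    m=cv2.inRange(h,(0,120,60),(6,255,255))|cv2.inRange(h,(170,120,60),(180,255,255))
    print(n,160+np.nonzero((m>0).sum(1)>=2)[0].min())
E
```

```text
time: 9.1
position: [0.5043, 0.1488, 0.2726]
tool_rot: [0.1, 0.701, -0.109, 0.698]
ft_force: [-0.1, -0.5, -0.3]
grip_width: 0.0004
9.1 [0.5043 0.1488 0.2726] shift [8.76 0.29 0.55] F [-0.1 -0.5 -0.3] w 0.0003662392761315278 down [-0.007 -0.011 -1.   ]
s1 183
s2 179
s4 168
s5 167
```

View pics/c5.png

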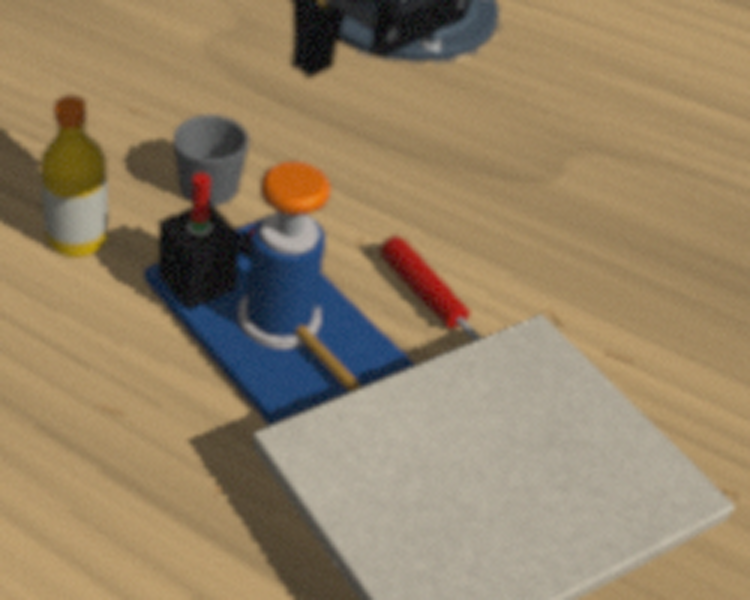

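The hand is clear, the knob is up at (296,187) in the crop, the pin is out at (201,195) with green at its base, and the other things look undisturbed.

```bash
python3 -c "
from rig import robot
print(robot.hand_in())"
```

```text
the job is handed in; nothing more can be done
None
```

The vacuum clamp is drawn down and the job is handed in. After four full strokes with closed fingertips, the pin is fully out with the green band showing.

- **Strokes:** each one ended at the bottom stop (TCP z 0.1561 m, about 25 N vertical), followed by a full release.
- **First press:** my first attempt drifted about 8 mm sideways and was only a partial stroke. I lifted, recentred and then did the four full strokes.
- **Pin:** its tip rose about 15–16 px in the scene picture, which is roughly 48 mm. About 3 px of green shows, against 3.2 px for 10 mm; at first the band had looked thinner than that, so I measured it again.
- **Final state:** the knob is up and the hand is about 10 cm above it, with force near zero at 9.1 s. I checked the panel, glue bottle, tub and screwdriver by eye only, and they look unmoved. I saw no sign of anything touching the vent or pin, but did not measure the vent.

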